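# Crank a food tub's lid shut in a lid press

## Robot

A 7-joint arm with a two-finger parallel gripper is mounted at the origin on a cart in front of the work surface, level with it; the furniture and walls round the work are solid. World frame = base frame: x ahead of the robot, y to its left, z up, the work surface at z = 0. Lengths are in m, angles in rad, forces in N, time in s.
With the tool pointing down it reaches from about 0.4 to 0.875 m from the base axis. Payload 19.3 kg.
Tool frame: the origin (TCP) lies midway between the tips of the shut fingers; the grasp point (between the pads) lies 19 mm behind it; z points along the fingers, y is the line along which they close (so a half turn about z gives the same grasp; the last joint's range is limited). The gripper opens to 85 mm and grips with 20 to 120 N. Pads are 22 mm wide; open, the fingers measure 114 mm over their backs; the gripper's body (76 mm by 85 mm) begins 54 mm behind the grasp point. The pads swing forward as they close: fully open they stand 13 mm farther back than shut.
Start: joints at [-1.219, 0.521, -0.036, 1.599, 0.021, 1.021, -0.113], TCP at [0.256, 0.57, 0.193] pointing down, gripper open.
Joint ranges: [-2.91, 2.91], [-0.3, 2.13], [-1.5, 1.42], [0.17, 2.43], [-1.26, 4.41], [0.16, 1.93], [-2.52, 2.52]. Speed limits (rad/s): [1.89, 1.89, 2.39, 2.39, 3.01, 3.01, 3.01].

## Interface

Orientations are given as [roll, pitch, yaw] about the fixed x, y, z axes, in that order (R = Rz(yaw) Ry(pitch) Rx(roll)).
In Python, from workcell import bot gives the robot as it stands.
- The arm moves only by the tool move_arm, never from a script. Its argument "series" is a list of rows, each a list of 3 entries, a list of its own where there are three numbers: the shift along the tool's x, y, z in cm, then the turn, a rotation vector about the tool's x, y, z in rad, then the opening in per cent of the stroke, from 0 (shut) to 100 (fully open). A call has 1 to 20 rows; each row is the pose to reach, as a shift and turn from the pose commanded when the call began, along the tool's axes at that moment; what a row does not reach only later rows make up. A row lasts 1/12 s, in which the tool goes at most 41.7 mm and 7.16 degrees, less where a joint would pass 70% of its speed; a pose out of reach is approached as far as the arm can. A call with a gripper value outside its range is refused whole. The fingers move at their own pace and stop on an object; "squeeze" is the grip in N (left out, the last holds). Time passes only in rows, so rows that repeat a pose let the fingers close. It gives the time, the measured TCP pose, the force, the opening and the grip force at its end, in the units of the state.
- bot.observe(): the state, without advancing time (a new reading comes with each control period).
- bot.grab_frame(name): name is "scene" or "top"; returns (picture, depth): 384x512x3 uint8, red, green, blue; 384x512 float32, m along the optical axis (not along the pixel's ray), 0 where there is no reading.
- bot.camera_params(name): a dict with "fovy" (degrees; the focal length in pixels is half the picture's height over the tangent of half this angle, whatever the lens; pixels are square), "cx", "cy" (the principal point, pixels), "R" (3x3) and "t" (3): a world point X has camera coordinates R X + t. Camera axes: x right, y down, z forward; pixel columns grow to the right and rows downward; lengths in m; the calibration is good to about 2 mm. A picture is of the moment at which its call begins. camera_params takes no time and is no camera call.
- bot.job_done(): hands the job in; it is judged then, once.
Trained networks look in the newest picture that a camera, given by its name, has taken for a name from the list of things; names that differ only in an ending like _2 or _b are one class to them, and where a whole thing is asked for, a point or a joint stands for the part that bears it (a point fixed in the world has none). Each returns a list of dicts, best first, with "conf" (0 to 1); they miss things now and then, are a little off and sometimes report something else, mostly with a low value. They report only what shows in the picture. A call takes as long as a camera call.
- bot.find_in(camera, thing): "bbox" ([left, top, right, bottom] in pixels, round what is visible of it).
- bot.trace(camera, thing): "mask" (384x512 bool, what is visible of it) and "bbox" ([left, top, right, bottom] in pixels, round what is visible of it).
The state is a dict: "clock": time; "qpos": joint angles; "qd": joint speeds; "joint_efforts": joint torques, N m; "position": TCP position; "tool_rot": TCP orientation; "force": force on the tool from outside, world axes, zero at the start; "moment": the same for the moment, N m; "grip_width": finger opening in m; "finger_force": force on a finger pad.
Only numpy, scipy, OpenCV 4.12 (cv2) and the standard library are available. Lean on these libraries where they do the work, as an engineer would, in place of code of your own. Each camera call takes 0.05 s, during which the arm holds its last target. There are 200 camera calls.

## Task

Fit the loose crank onto the square shaft end on top of the lid press and wind it clockwise, turn after turn without letting it slip off, until the tub's lid is fully shut and the crank comes up firmly against its stop. Feel for the stop: draw it tight, gently and without forcing it, then let go and leave the crank on the shaft; leave everything else where it is.

Things in the scene. Friction and masses are not known exactly. Their poses are not given: they have to be found in the camera images.
- press: Lid press, fixed to the worktop: wooden base 112 x 240 x 6 mm, a post 105 mm either side of the middle, and a bridge 38 x 236 mm on them, 94 mm high (bearing cap 95). A food tub stands in it. Origin: centre of the base's underside, under the shaft; y along the bridge, z up. Cupboards hang above the worktop from 0.6 m ahead of the robot and 0.56 m up.
- shaft_seat (a point): Steel shaft in mid bridge: round shoulder 32 mm across, on it an 18 x 18 mm square end 19 mm high (last 4 mm step in to 16, then 14 mm). This point: on the axis on the shoulder, 98 mm above the worktop, where a fitted crank's underside rests. z up; x, y square to the flats, turning with the shaft; at the stop they are at 45 degrees to the press's.
- shaft: The same shaft. Clockwise from above lowers the plate 5 mm a turn; 2.2 to 3 turns from start to a rigid stop (lid shut). It resists with 0.2 N m (about 3.5 N at the crank's handle) and stays where it is left. At the stop the push at the handle rises: 8 to 14 N is tight, over 25 N is forcing. Origin: on the axis, 95 mm above the worktop; z up.
- plate_top (a point): middle of the top face of the press plate (steel, 85 x 125 x 5 mm), which carries the tub's lid: 67 mm above the worktop when the lid is shut, 11 to 15 mm higher at the start. z up.
- crank_socket (a point): Loose steel crank, about 0.25 kg, standing on its hub on the worktop, socket down. Hub 34 x 34 mm, 27 mm high, with a 20 x 20 mm square socket 21 mm deep in its underside, sides parallel to the hub's. This point: centre of the underside. z up, x along the arm towards the handle.
- crank_stub (a point): centre of the crank's upright square stub, 20 x 20 mm, 35 mm high, on top of the hub: on the hub's axis 49 mm above the hub's underside; the stub reaches from 27 to 62 mm. Axes as crank_socket. Good for lifting and fitting the crank.
- crank_grip (a point): centre of the crank's upright wooden handle, 20 mm diameter, 32 mm high, which turns freely on its pin: 60 mm from the hub's axis along the arm (+x of the crank) and 50 mm above the hub's underside; it reaches from 34 to 66 mm above it; the arm (16 mm wide) has its top at 27 mm. Axes as crank_socket.
- garlic: bystander: garlic bulb 60 mm, loose, origin under its centre
- lemon: bystander: lemon 72 x 57 x 58 mm, loose, origin under its centre
- mug: bystander: mug 88 x 117 x 94 mm, loose, origin under its middle
- bowl: bystander: bowl 124 x 126 x 58 mm, loose, origin under its centre
- jar: bystander: sauce jar 59 x 61 x 105 mm, loose, origin under its centre

How it is judged:
On the way, in this order (a step that is already met when the one before it is completed fails the run):
1. the crank is seated on the square shaft end (distance between crank_socket and shaft_seat below 0.003 m and angle between the z axis of crank_socket and the z axis of shaft_seat, either way round below 0.08 rad), for 0.2 s.
2. with the crank on, the plate has been wound down more than a full turn (6 mm) (distance of plate_top from where it was at the start of the episode above 0.006 m and distance between crank_socket and shaft_seat below 0.006 m), for 0.1 s.
3. the crank is drawn tight against the stop (about 7 N or more at its handle) (height (world z) of plate_top below 0.0676 m and contact force between crank and shaft above 45 N), for 0.1 s.
At the end, for the whole second after the job is handed in: The lid is shut (press plate within 0.8 mm of its lowest position), the crank sits upright on the shaft end with its underside within 4 mm of the shoulder, and it is at rest and released (height (world z) of plate_top below 0.0678 m and distance between crank_socket and shaft_seat below 0.004 m and angle between the z axis of crank_socket and the z axis of shaft_seat, either way round below 0.08 rad and linear speed of crank below 0.02 m/s); the robot touches nothing.
It fails at once if the crank is forced (about 25 N or more at its handle; the force here is the sum over the contacts in the socket) (contact force between crank and shaft above 150 N).
It fails at once if the crank slips off (its underside more than 12 mm from the shoulder) once winding has begun (plate moved over 2 mm) (distance of plate_top from where it was at the start of the episode above 0.002 m and distance between crank_socket and shaft_seat above 0.012 m).
It fails at once if a bystander is displaced by more than 20 mm (distance of any of garlic, lemon, mug, bowl, jar from where it was at the start of the episode above 0.02 m).
It also fails if it takes over 72 s, if anything falls off the work surface, if the arm or the gripper's body presses on something with over 40 N, if the wrist force passes 120 N, or if a joint passes its speed limit or range.

## Working session

There is one attempt and no reset: what is moved stays moved. The work goes in short steps, Python scripts to look and compute and a tool call to move; the robot and the scene stay as the last step left them, time stands still between calls to the robot, and variables do not carry over. Pictures are saved under pics/ and viewed, at most 10 in all, crops included, and the job is handed in when it is done.

Besides the shell and the picture viewer there is one more tool, called after "Request:" by a JSON object that holds its "op" and its "data". move_arm: Moves the arm, as the interface text tells. Its arguments: {"type":"object","properties":{"series":{"type":"array"},"squeeze":{"type":"number"}},"required":["series"]}

```bash
mkdir -p pics; cat > h.py <<'E'
import numpy as np, cv2
from workcell import bot
def cam(n):
    p=bot.camera_params(n); f=192/np.tan(np.radians(p['fovy'])/2)
    return f,p['cx'],p['cy'],np.array(p['R']),np.array(p['t'])
def cloud(n,depth):
    f,cx,cy,R,t=cam(n); v,u=np.mgrid[:384,:512]
    P=np.stack([(u-cx)/f*depth,(v-cy)/f*depth,depth],-1)
    return (P-t)@R
def save(name,img,s=1.5):
    cv2.imwrite('pics/'+name,cv2.resize(img[:,:,::-1],None,fx=s,fy=s,interpolation=cv2.INTER_CUBIC))
E
python3 - <<'E'
from h import *
s=bot.observe(); print(s)
ims=[]
for n in ['scene','top']:
    im,d=bot.grab_frame(n); ims.append(im); P=cloud(n,d); np.savez(n+'.npz',im=im,d=d,P=P)
    print(n,bot.camera_params(n))
    for th in ['crank_socket','press','shaft','garlic','lemon','mug','bowl','jar']:
        for r in bot.trace(n,th)[:2]:
            m=r['mask']&(d>0); q=P[m]
            print(th,round(r['conf'],2),np.round(r['bbox']),m.sum(), np.round(np.percentile(q,[2,50,98],axis=0),3).tolist() if m.sum() else '')
    save(n+'1.png',im)
E
```

```text
{'clock': 0.0, 'qpos': array([-1.21922091,  0.52203266, -0.0363403 ,  1.59998144,  0.021222  ,
        1.0210821 , -0.11277741]), 'qd': array([-1.39173456e-03,  5.32868270e-04, -6.80013558e-04, -1.18276863e-03,
       -5.59811057e-05,  3.80419050e-04, -5.50049958e-04]), 'joint_efforts': array([-1.20758928e-04, -9.27100396e+01,  1.98000446e+00, -3.69920218e+01,
        1.78606447e-02,  8.35432496e-03, -3.20570621e-05]), 'position': array([0.25574804, 0.56987899, 0.19202351]), 'tool_rot': array([-3.14047850e+00,  9.07868075e-05,  2.71985211e+00]), 'force': array([-0.21688562,  0.60431998,  0.26844912]), 'moment': array([-0.01119947,  0.05608286, -0.01622874]), 'finger_force': 0.0, 'grip_width': 0.085275765399216}
scene {'fovy': 48.23180345042796, 'cx': 246.64458003586373, 'cy': 185.68027988667848, 'R': array([[ 9.00365615e-01, -4.35134142e-01, -1.95074924e-04],
       [-1.78299333e-01, -3.68522243e-01, -9.12359964e-01],
       [ 3.96927081e-01,  8.21492322e-01, -4.09388883e-01]]), 't': array([-0.49345301,  0.16522949,  1.1455297 ])}
crank_socket 0.67 [246. 225. 280. 257.] 456 [[0.438, 
[... 1372 characters left out ...]
13, -0.002], [0.481, -0.372, 0.081], [0.522, -0.34, 0.098]]
garlic 0.77 [143. 207. 159. 226.] 181 [[0.456, 0.386, 0.022], [0.477, 0.406, 0.039], [0.503, 0.432, 0.056]]
lemon 0.7 [268. 163. 289. 180.] 256 [[0.587, -0.077, -0.003], [0.609, -0.044, 0.047], [0.641, -0.011, 0.059]]
lemon 0.6 [204. 206. 211. 217.] 52 [[0.466, 0.188, 0.094], [0.477, 0.198, 0.112], [0.488, 0.212, 0.123]]
mug 0.81 [362. 187. 391. 222.] 644 [[0.428, -0.41, -0.0], [0.483, -0.372, 0.081], [0.533, -0.34, 0.098]]
bowl 0.73 [117. 157. 156. 193.] 1012 [[0.563, 0.398, 0.006], [0.626, 0.466, 0.02], [0.677, 0.517, 0.059]]
jar 0.66 [316. 146. 343. 174.] 342 [[0.622, -0.243, 0.003], [0.641, -0.213, 0.102], [0.674, -0.19, 0.111]]
```

```bash
python3 - <<'E'
from h import *
S=np.load('scene.npz')['im'];T=np.load('top.npz')['im']
a=cv2.resize(S[140:300,160:300],(525,600),interpolation=cv2.INTER_CUBIC)
save('scrop.png',a,1)
b=cv2.resize(T[130:250,110:400],(800,331),interpolation=cv2.INTER_CUBIC)
save('tcrop.png',b,1)
E
```

```text
(no output)
```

View pics/scrop.png

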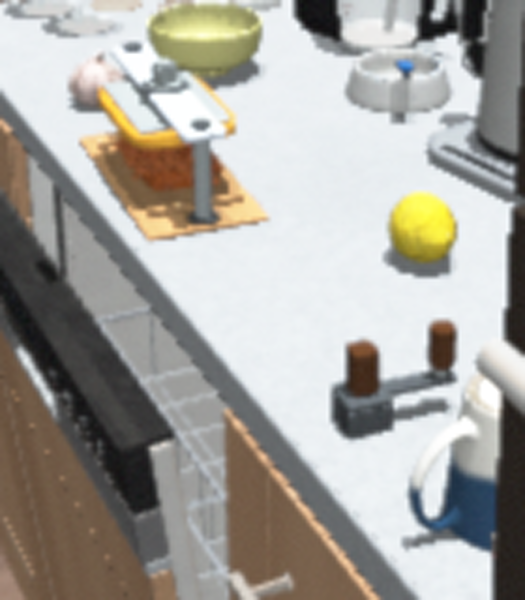

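View pics/tcrop.png

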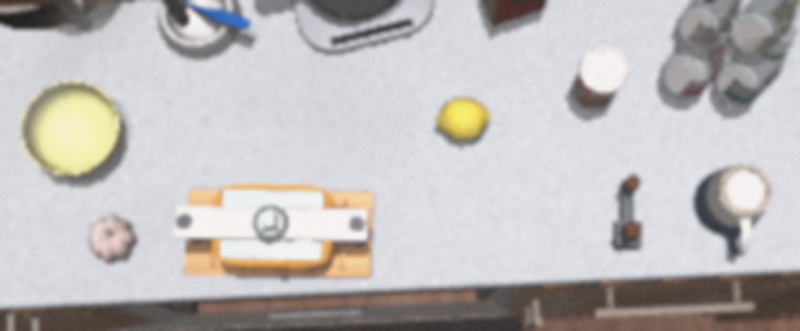

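```bash
python3 - <<'E'
from h import *
for n in ['scene','top']:
    P=np.load(n+'.npz')['P']; 
    def reg(x0,x1,y0,y1,z0,z1):
        m=(P[...,0]>x0)&(P[...,0]<x1)&(P[...,1]>y0)&(P[...,1]<y1)&(P[...,2]>z0)&(P[...,2]<z1); return P[m]
    print(n,'table z',np.median(reg(.5,.56,-.15,-.05,-.02,.02)[:,2]))
    b=reg(.42,.53,.06,.33,.086,.1)
    r=cv2.minAreaRect(b[:,:2].astype(np.float32)*1000); print('bridge',r,len(b),np.median(b[:,2]))
    sh=reg(.44,.51,.16,.23,.108,.13); print('shaft',len(sh),np.round(np.percentile(sh,[2,50,98],axis=0),4).tolist(), (sh.min(0)+sh.max(0))/2)
    st=reg(.42,.49,-.28,-.21,.05,.075); print('stub',len(st),np.round(np.percentile(st,[2,50,98],axis=0),4).tolist())
    st=reg(.42,.49,-.28,-.21,.059,.075); print('stubtop',len(st),np.round(np.percentile(st,[2,50,98],axis=0),4).tolist())
    g=reg(.49,.55,-.28,-.21,.05,.075); print('grip',len(g),np.round(np.percentile(g,[2,50,98],axis=0),4).tolist())
    g=reg(.49,.55,-.28,-.21,.062,.075); print('griptop',len(g),np.round(np.percentile(g,[2,50,98],axis=0),4).tolist())
    hb=reg(.41,.49,-.29,-.21,.008,.034); print('hub',len(hb),cv2.minAreaRect(hb[:,:2].astype(np.float32)*1000),np.round(np.percentile(hb,[2,50,98],axis=0),4).tolist())
T=np.load('top.npz');S=np.load('scene.npz')
# project guesses and make colour-based estimate
for n in ['scene','top']:
    im=np.load(n+'.npz')['im'].astype(int); P=np.load(n+'.npz')['P']
    m=(im[...,0]-im[...,2]>25)&(abs(P[...,0]-.48)<.07)&(abs(P[...,1]+.247)<.05)
    k,l,st,c=cv2.connectedComponentsWithStats(m.astype(np.uint8)); print(n,st[1:].tolist(),c[1:].round(1).tolist())
    f,cx,cy,R,t=cam(n)
    for X in [(.455,-.245,.062),(.455,-.245,.027),(.515,-.25,.066)]:
        q=R@X+t; print(X,np.round([f*q[0]/q[2]+cx,f*q[1]/q[2]+cy],1))
E
```

```text
scene table z 0.00028886743654370206
bridge ((480.0230712890625, 193.7622833251953), (233.07936096191406, 43.78908157348633), 87.78070831298828) 294 0.09413475151118439
shaft 25 [[0.4695, 0.1868, 0.1084], [0.4773, 0.1929, 0.1143], [0.4873, 0.2056, 0.1197]] [0.47837746 0.19681035 0.11443911]
stub 64 [[0.4451, -0.2596, 0.0505], [0.4531, -0.2528, 0.0596], [0.4641, -0.2395, 0.0639]]
stubtop 36 [[0.4458, -0.2584, 0.0593], [0.4546, -0.2489, 0.0616], [0.4649, -0.2391, 0.0641]]
grip 61 [[0.506, -0.2629, 0.0514], [0.5127, -0.2569, 0.0621], [0.5233, -0.2459, 0.0678]]
griptop 31 [[0.5064, -0.2625, 0.0621], [0.5136, -0.2546, 0.0656], [0.523, -0.2448, 0.0679]]
hub 193 ((463.8323974609375, -250.2178497314453), (36.204864501953125, 52.796714782714844), 81.49879455566406) [[0.4377, -0.2656, 0.0092], [0.4521, -0.258, 0.0248], [0.487, -0.2311, 0.0315]]
top table z 7.478406576657384e-05
bridge ((479.0159912109375, 200.0505828857422), (81.24905395507812, 232.87266540527344), 0.3419134020805359) 728 0.09381238825665947
shaft 31 [[0.471, 0.1909, 0.1104], [0.4775, 0.1986, 0.1157], [0.4876, 0.2071, 0.1239]]
[... 274 characters left out ...]
064], [0.5236, -0.2413, 0.0716]]
griptop 19 [[0.505, -0.2564, 0.0623], [0.5116, -0.2492, 0.0679], [0.5227, -0.243, 0.0716]]
hub 95 ((455.2762145996094, -257.59228515625), (61.24346923828125, 53.909175872802734), 63.67463302612305) [[0.4374, -0.2736, 0.0087], [0.4583, -0.2435, 0.0259], [0.4872, -0.2284, 0.0332]]
scene [[275, 226, 6, 12, 65], [253, 231, 8, 14, 90]] [[277.5, 231.2], [256.4, 237.4]]
(0.455, -0.245, 0.062) [255.5 231.6]
(0.455, -0.245, 0.027) [255.4 243.3]
(0.515, -0.25, 0.066) [277.  226.1]
top [[337, 194, 4, 4, 13], [337, 211, 5, 5, 22]] [[338.8, 195.5], [338.8, 213.0]]
(0.455, -0.245, 0.062) [338.8 212.7]
(0.455, -0.245, 0.027) [337.  214.1]
(0.515, -0.25, 0.066) [338.9 195.2]
```

```bash
cat >> h.py <<'E'
from scipy.spatial.transform import Rotation as Ro
def goto(*targets):
    s=bot.observe(); p=s['position']; R=Ro.from_euler('xyz',s['tool_rot'])
    for x,y,z,yaw in targets:
        d=R.inv().apply(np.array([x,y,z])-p)*100
        r=(R.inv()*Ro.from_euler('xyz',[np.pi,0,yaw])).as_rotvec()
        print('shift cm',np.round(d,2).tolist(),'rot',np.round(r,3).tolist())
E
python3 - <<'E'
from h import *
goto((.45,.2,.22,2.72),(.4545,-.2475,.16,3.05),(.4545,-.2475,.035,3.05))
E
```

```text
shift cm [-32.87, -25.83, -2.74] rot [0.0, -0.0, -0.0]
shift cm [-51.6, -66.47, 3.26] rot [0.0, 0.0, -0.33]
shift cm [-51.6, -66.47, 15.76] rot [0.0, 0.0, -0.33]
```

Request:
{"op": "move_arm", "data": {"series": [[[-32.9,-25.8,-2.7],[0,0,0],100],[[-32.9,-25.8,-2.7],[0,0,0],100],[[-32.9,-25.8,-2.7],[0,0,0],100],[[-32.9,-25.8,-2.7],[0,0,0],100],[[-32.9,-25.8,-2.7],[0,0,0],100],[[-32.9,-25.8,-2.7],[0,0,0],100],[[-32.9,-25.8,-2.7],[0,0,0],100],[[-32.9,-25.8,-2.7],[0,0,0],100],[[-32.9,-25.8,-2.7],[0,0,0],100],[[-51.6,-66.5,3.3],[0,0,-0.33],100],[[-51.6,-66.5,3.3],[0,0,-0.33],100],[[-51.6,-66.5,3.3],[0,0,-0.33],100],[[-51.6,-66.5,3.3],[0,0,-0.33],100],[[-51.6,-66.5,3.3],[0,0,-0.33],100],[[-51.6,-66.5,3.3],[0,0,-0.33],100],[[-51.6,-66.5,3.3],[0,0,-0.33],100],[[-51.6,-66.5,3.3],[0,0,-0.33],100],[[-51.6,-66.5,3.3],[0,0,-0.33],100],[[-51.6,-66.5,3.3],[0,0,-0.33],100],[[-51.6,-66.5,3.3],[0,0,-0.33],100]], "squeeze": 20}}

```text
clock: 2.57
position: [0.452, -0.2044, 0.165]
tool_rot: [-3.141, 0.001, 3.05]
force: [1.2, 0.3, 0.6]
grip_width: 0.0858
finger_force: 0.0
```

Request:
{"op": "move_arm", "data": {"series": [[[0,0,0],[0,0,0],100],[[0,0,0],[0,0,0],100],[[0,0,0],[0,0,0],100]]}}

```text
clock: 2.82
position: [0.4521, -0.2021, 0.1649]
tool_rot: [3.141, -0.0, 3.049]
force: [-0.3, -0.0, -0.3]
grip_width: 0.0859
finger_force: 0.0
```

```bash
python3 - <<'E'
from h import *
print(bot.observe()['position'])
goto((.4545,-.2475,.06,3.05),(.4545,-.2475,.035,3.05))
E
```

```text
[ 0.45208999 -0.20206095  0.16485309]
shift cm [-0.66, -4.51, 10.48] rot [0.0, -0.0, -0.001]
shift cm [-0.66, -4.51, 12.98] rot [0.0, -0.0, -0.001]
```

Request:
{"op": "move_arm", "data": {"series": [[[-0.66,-4.5,2],[0,0,0],100],[[-0.66,-4.5,4],[0,0,0],100],[[-0.66,-4.5,7],[0,0,0],100],[[-0.66,-4.5,10],[0,0,0],80],[[-0.66,-4.5,12],[0,0,0],70],[[-0.66,-4.5,13],[0,0,0],60],[[-0.66,-4.5,13],[0,0,0],40],[[-0.66,-4.5,13],[0,0,0],30],[[-0.66,-4.5,13],[0,0,0],20],[[-0.66,-4.5,13],[0,0,0],10],[[-0.66,-4.5,13],[0,0,0],0],[[-0.66,-4.5,13],[0,0,0],0],[[-0.66,-4.5,13],[0,0,0],0]], "squeeze": 20}}

```text
clock: 3.9
position: [0.4548, -0.2477, 0.0354]
tool_rot: [-3.141, 0.001, 3.05]
force: [-0.5, 0.1, 0.5]
grip_width: 0.0001
finger_force: 0.0
```

```bash
python3 - <<'E'
from h import *
im,d=bot.grab_frame('scene')
im2,d2=bot.grab_frame('top')
a=cv2.resize(im[150:310,190:350],(400,400),interpolation=cv2.INTER_CUBIC)
b=cv2.resize(im2[140:260,280:400],(400,400),interpolation=cv2.INTER_CUBIC)
save('c2.png',np.hstack([a,b]),1)
E
```

```text
(no output)
```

View pics/c2.png

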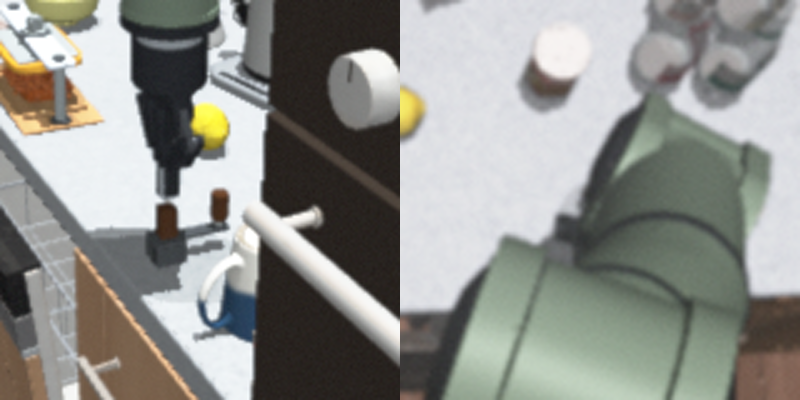

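```bash
python3 - <<'E'
from h import *
im,d=bot.grab_frame('scene'); P=cloud('scene',d)
for v in range(212,262,3):
    print(v,[np.round(P[v,u],3).tolist()+im[v,u].tolist() for u in (254,257)])
print(bot.observe()['position'],bot.observe()['tool_rot'])
E
```

```text
212 [[0.443, -0.259, 0.128, 27, 29, 32], [0.442, -0.277, 0.137, 29, 29, 34]]
215 [[0.442, -0.26, 0.12, 35, 35, 40], [0.442, -0.278, 0.129, 25, 29, 32]]
218 [[0.446, -0.254, 0.108, 107, 113, 117], [0.442, -0.278, 0.121, 31, 34, 36]]
221 [[0.445, -0.256, 0.101, 116, 122, 127], [0.451, -0.259, 0.101, 32, 37, 40]]
224 [[0.446, -0.253, 0.09, 116, 121, 126], [0.451, -0.261, 0.094, 37, 37, 42]]
227 [[0.446, -0.254, 0.082, 119, 125, 130], [0.451, -0.261, 0.085, 38, 41, 46]]
230 [[0.504, -0.14, -0.0, 219, 223, 228], [0.461, -0.241, 0.063, 151, 149, 148]]
233 [[0.448, -0.25, 0.063, 57, 38, 26], [0.454, -0.254, 0.063, 56, 38, 22]]
236 [[0.446, -0.254, 0.057, 63, 43, 29], [0.455, -0.254, 0.054, 68, 45, 32]]
239 [[0.447, -0.253, 0.046, 63, 40, 29], [0.454, -0.256, 0.047, 67, 44, 24]]
242 [[0.446, -0.254, 0.038, 60, 39, 23], [0.453, -0.257, 0.038, 66, 42, 28]]
245 [[0.446, -0.255, 0.03, 60, 47, 41], [0.455, -0.255, 0.028, 53, 45, 38]]
248 [[0.442, -0.262, 0.026, 62, 66, 69], [0.45, -0.263, 0.024, 64, 67, 69]]
251 [[0.443, -0.262, 0.017, 62, 66, 69], [0.452, -0.261, 0.014, 60, 65, 67]]
254 [[0.443, -0.261, 0.008, 60, 64, 67], [0.451, -0.263, 0.006, 63, 67, 68]]
257 [[0.442, -0.264, 0.0, 91, 94, 96], [0.449, -0.266, -0.001, 95, 98, 101]]
260 [[0.435, -0.276, 0.0, 102, 108, 110], [0.442, -0.28, 0.001, 104, 106, 109]]
[ 0.45462447 -0.24772432  0.03505506] [-3.14154863e+00  9.35267614e-05  3.04965979e+00]
```

Request:
{"op": "move_arm", "data": {"series": [[[0,0,0],[0,0,0],100],[[0,0,0],[0,0,0],100],[[0,0,0],[0,0,0],100],[[0,0,0],[0,0,0],100],[[0,0,0],[0,0,0],100],[[0,0,0],[0,0,0],100]]}}

```text
clock: 4.55
position: [0.4546, -0.2477, 0.0349]
tool_rot: [-3.142, -0.0, 3.05]
force: [-0.7, -0.1, 0.5]
grip_width: 0.0721
finger_force: 0.0
```

```bash
python3 - <<'E'
from h import *
s=bot.observe(); print(s['position'],s['force'],s['grip_width'])
im,d=bot.grab_frame('scene'); P=cloud('scene',d)
m=(abs(P[...,0]-.4545)<.06)&(abs(P[...,1]+.2475)<.075)&(P[...,2]>.068)&(P[...,2]<.2)
for z0 in np.arange(.065,.16,.01):
    q=P[m&(P[...,2]>=z0)&(P[...,2]<z0+.01)]
    if len(q): print(round(z0,3),len(q),np.round([q.min(0),q.max(0)],3).tolist())
a=cv2.resize(im[180:270,215:305],(600,600),interpolation=cv2.INTER_CUBIC)
save('c3.png',a,1)
E
```

```text
[ 0.45458298 -0.24769981  0.03494923] [-0.69841243 -0.10961284  0.53555961] 0.0720709973502799
0.065 1 [[0.513, -0.258, 0.068], [0.513, -0.258, 0.068]]
0.075 16 [[0.443, -0.293, 0.082], [0.47, -0.21, 0.085]]
0.085 52 [[0.44, -0.299, 0.085], [0.471, -0.206, 0.095]]
0.095 66 [[0.44, -0.3, 0.095], [0.471, -0.205, 0.105]]
0.105 64 [[0.44, -0.3, 0.105], [0.467, -0.208, 0.115]]
0.115 44 [[0.441, -0.299, 0.115], [0.464, -0.201, 0.125]]
0.125 68 [[0.436, -0.318, 0.125], [0.464, -0.182, 0.135]]
0.135 93 [[0.435, -0.319, 0.135], [0.462, -0.18, 0.145]]
0.145 89 [[0.436, -0.318, 0.145], [0.461, -0.18, 0.155]]
0.155 107 [[0.435, -0.32, 0.155], [0.462, -0.179, 0.165]]
```

View pics/c3.png

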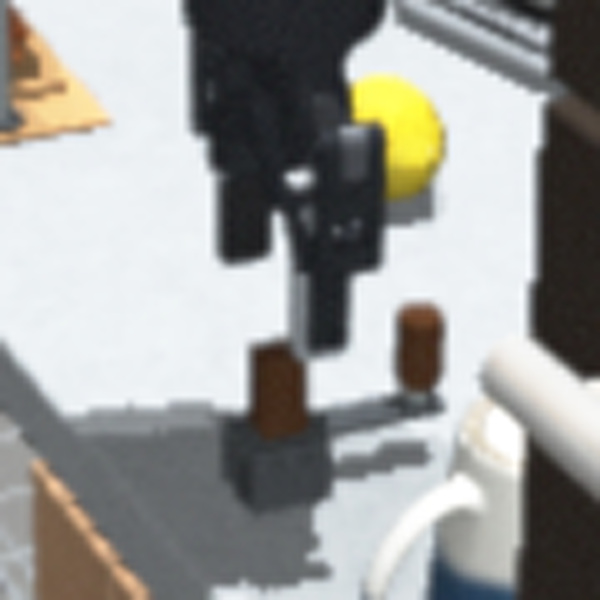

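Request:
{"op": "move_arm", "data": {"series": [[[0,0,1],[0,0,0],80],[[0,0,2],[0,0,0],80],[[0,0,3],[0,0,0],70],[[0,0,3.6],[0,0,0],60],[[0,0,3.9],[0,0,0],50],[[0,0,3.9],[0,0,0],40],[[0,0,3.9],[0,0,0],30],[[0,0,3.9],[0,0,0],20],[[0,0,3.9],[0,0,0],15],[[0,0,3.9],[0,0,0],10],[[0,0,3.9],[0,0,0],0],[[0,0,3.9],[0,0,0],0],[[0,0,3.9],[0,0,0],0],[[0,0,3.9],[0,0,0],0]], "squeeze": 20}}

```text
clock: 5.77
position: [0.4547, -0.2477, -0.004]
tool_rot: [-3.142, 0.0, 3.05]
force: [0.0, 0.2, -0.3]
grip_width: 0.0198
finger_force: 26.3
```

Request:
{"op": "move_arm", "data": {"series": [[[0,0,0],[0,0,0],54],[[0,0,0],[0,0,0],54],[[0,0,0],[0,0,0],54],[[0,0,0],[0,0,0.1],54],[[0,0,0],[0,0,0.22],54],[[0,0,0],[0,0,0.34],54],[[0,0,0],[0,0,0.46],54],[[0,0,0],[0,0,0.58],54],[[0,0,0],[0,0,0.7],54],[[0,0,0],[0,0,0.82],54],[[0,0,0],[0,0,0.94],54],[[0,0,0],[0,0,1.06],54],[[0,0,0],[0,0,1.18],54],[[0,0,0],[0,0,1.3],54],[[0,0,0],[0,0,1.42],54],[[0,0,0],[0,0,1.52],54],[[0,0,0],[0,0,1.571],54],[[0,0,0],[0,0,1.571],54],[[0,0,0],[0,0,1.571],54]]}}

```text
clock: 7.35
position: [0.4547, -0.2476, -0.0041]
tool_rot: [-3.141, 0.0, 1.481]
force: [-0.0, -0.3, -0.5]
grip_width: 0.0462
finger_force: 0.0
```

Request:
{"op": "move_arm", "data": {"series": [[[0,0,0],[0,0,0],40],[[0,0,0],[0,0,0],25],[[0,0,0],[0,0,0],15],[[0,0,0],[0,0,0],10],[[0,0,0],[0,0,0],0],[[0,0,0],[0,0,0],0],[[0,0,0],[0,0,0],0]], "squeeze": 20}}

```text
clock: 7.93
position: [0.4545, -0.2477, -0.004]
tool_rot: [3.142, -0.0, 1.479]
force: [-2.0, 0.5, 6.3]
grip_width: 0.0196
finger_force: 22.2
```

Request:
{"op": "move_arm", "data": {"series": [[[0,0,0],[0,0,0],0],[[0,0,0],[0,0,0],0],[[0,0,-1],[0,0,0],0],[[0,0,-3],[0,0,0],0],[[0,0,-6],[0,0,0],0],[[0,0,-9],[0,0,0],0],[[0,0,-12],[0,0,0],0],[[0,0,-15],[0,0,0],0],[[0,0,-17],[0,0,0],0],[[0,0,-17],[0,0,0],0]], "squeeze": 70}}

```text
clock: 8.77
position: [0.4559, -0.2485, 0.1698]
tool_rot: [3.137, 0.001, 1.479]
force: [0.9, 0.9, -2.6]
grip_width: 0.0189
finger_force: 69.0
```

```bash
python3 - <<'E'
from h import *
s=bot.observe(); print(s['position'],s['force'],s['moment'],s['grip_width'])
T=np.load('top.npz')['im'];S=np.load('scene.npz')['im']
acc={}
for n in ['scene','top']:
    acc[n]=np.mean([bot.grab_frame(n)[0].astype(float) for _ in range(6)],0).astype(np.uint8)
a=lambda I,u,v,k: cv2.resize(I[v-k:v+k,u-k:u+k],(400,400),interpolation=cv2.INTER_CUBIC)
save('sh.png',np.hstack([a(acc['scene'],203,160,12),a(acc['top'],208,211,14)]),1)
np.savez('acc.npz',**acc)
E
```

```text
[ 0.45588306 -0.248526    0.16982972] [ 0.86210713  0.94987621 -2.59940249] [-0.02511964 -0.01812101  0.0068213 ] 0.018933591368293878
```

View pics/sh.png

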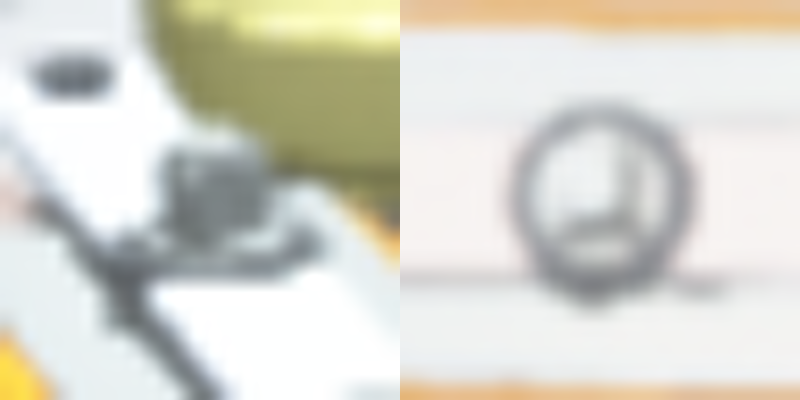

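```bash
python3 - <<'E'
from h import *
goto((.4785,.198,.15,1.571))
E
```

```text
shift cm [44.61, -1.71, 1.57] rot [-0.0, 0.0, -0.092]
```

Request:
{"op": "move_arm", "data": {"series": [[[1.5,0,0],[0,0,0],0],[[4,0,0],[0,0,0],0],[[7,0,0],[0,0,0],0],[[10,0,0],[0,0,0],0],[[13,0,0],[0,0,0],0],[[16,-0.5,0],[0,0,-0.02],0],[[19,-0.5,0],[0,0,-0.04],0],[[22,-1,0],[0,0,-0.06],0],[[25,-1,0],[0,0,-0.09],0],[[28,-1.2,0],[0,0,-0.092],0],[[31,-1.4,0],[0,0,-0.092],0],[[34,-1.5,0],[0,0,-0.092],0],[[37,-1.7,0],[0,0,-0.092],0],[[40,-1.7,0],[0,0,-0.092],0],[[42,-1.7,0],[0,0,-0.092],0],[[44,-1.7,0.5],[0,0,-0.092],0],[[44.6,-1.7,1],[0,0,-0.092],0],[[44.6,-1.7,1.5],[0,0,-0.092],0],[[44.6,-1.7,1.5],[0,0,-0.092],0],[[44.6,-1.7,1.5],[0,0,-0.092],0]]}}

```text
clock: 11.03
position: [0.4786, 0.1965, 0.1507]
tool_rot: [-3.141, 0.001, 1.569]
force: [0.0, -0.5, -1.9]
grip_width: 0.0188
finger_force: 68.9
```

```bash
python3 - <<'E'
from h import *
s=bot.observe(); print(s['position'],s['tool_rot'],s['force'],s['moment'],s['grip_width'])
im,d=bot.grab_frame('scene');P=cloud('scene',d)
im2,d2=bot.grab_frame('top');P2=cloud('top',d2)
# handle: brown above z .17
for n,I,Q in (('scene',im,P),('top',im2,P2)):
    I=I.astype(int); m=(I[...,0]-I[...,2]>22)&(I[...,0]<130)&(abs(Q[...,0]-.53)<.05)&(abs(Q[...,1]-.2)<.05)&(Q[...,2]>.16)
    q=Q[m]; print(n,m.sum(), np.round([q.min(0),np.median(q,0),q.max(0)],4).tolist() if m.sum() else '')
    m=(abs(Q[...,0]-.478)<.03)&(abs(Q[...,1]-.2)<.03)&(Q[...,2]>.14)&(Q[...,2]<.186); q=Q[m]
    print('hub',m.sum(),np.round([q.min(0),np.median(q,0),q.max(0)],4).tolist() if m.sum() else '')
a=lambda I,u,v,k: cv2.resize(I[v-k:v+k,u-k:u+k],(400,400),interpolation=cv2.INTER_CUBIC)
save('ov.png',np.hstack([a(im,203,145,30),a(im2,208,205,30)]),1)
E
```

```text
[0.47860687 0.19654064 0.15067677] [-3.14106289e+00  8.46419134e-04  1.56905101e+00] [ 0.02547118 -0.54091718 -1.87072662] [-0.01204319  0.0267806  -0.02798142] 0.018787948669827886
scene 76 [[0.4801, 0.1729, 0.1621], [0.5321, 0.1881, 0.2068], [0.5461, 0.2048, 0.2219]]
hub 126 [[0.4614, 0.1713, 0.1547], [0.4752, 0.1814, 0.1719], [0.5061, 0.2072, 0.1858]]
top 0 
hub 10 [[0.4619, 0.179, 0.1676], [0.4732, 0.1793, 0.1696], [0.4879, 0.1826, 0.1732]]
```

View pics/ov.png

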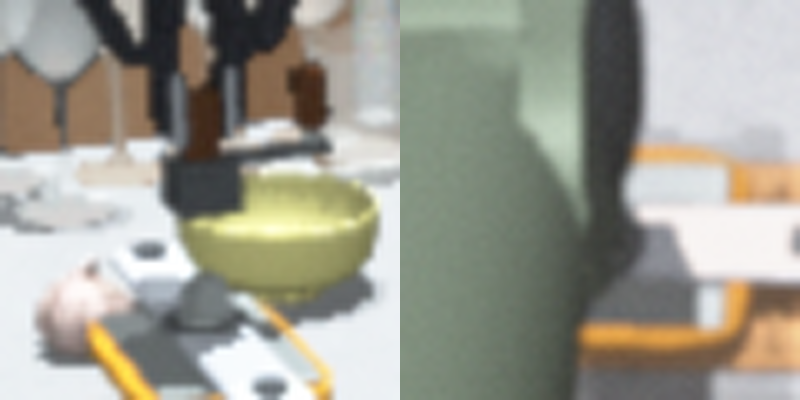

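Request:
{"op": "move_arm", "data": {"series": [[[0.1,0,0.8],[0,0,0],0],[[0.1,0,1.8],[0,0,0],0],[[0.1,0,2.6],[0,0,0],0],[[0.1,0,3.2],[0,0,0],0],[[0.1,0,3.5],[0,0,0],0],[[0.1,0,3.7],[0,0,0],0],[[0.1,0,3.8],[0,0,0],0],[[0.1,0,3.9],[0,0,0],0],[[0.1,0,3.9],[0,0,0],0]]}}

```text
clock: 11.88
position: [0.4787, 0.199, 0.112]
tool_rot: [3.141, -0.0, 1.571]
force: [-0.3, 0.9, -1.6]
grip_width: 0.019
finger_force: 68.9
```

Request:
{"op": "move_arm", "data": {"series": [[[0,0,0.1],[0,0,0],0],[[0,0,0.2],[0,0,0],0],[[0,0,0.3],[0,0,0],0],[[0,0,0.3],[0,0,0],0]]}}

```text
clock: 12.22
position: [0.4788, 0.1991, 0.1089]
tool_rot: [3.141, -0.0, 1.571]
force: [0.1, 0.7, -0.5]
grip_width: 0.0187
finger_force: 69.3
```

Request:
{"op": "move_arm", "data": {"series": [[[0,0,0.1],[0,0,0],0],[[0,0,0.2],[0,0,0],0],[[0,0,0.2],[0,0,0],0]]}}

```text
clock: 12.47
position: [0.479, 0.1993, 0.1069]
tool_rot: [3.141, -0.0, 1.571]
force: [3.3, 2.4, -3.3]
grip_width: 0.0189
finger_force: 68.8
```

Request:
{"op": "move_arm", "data": {"series": [[[0.05,0.07,0.1],[0,0,0],0],[[0.05,0.07,0.2],[0,0,0],0],[[0.05,0.07,0.3],[0,0,0],0],[[0.05,0.07,0.3],[0,0,0],0]]}}

```text
clock: 12.8
position: [0.4793, 0.1996, 0.1037]
tool_rot: [-3.141, 0.0, 1.571]
force: [0.8, 2.2, -2.1]
grip_width: 0.0191
finger_force: 68.9
```

```bash
python3 - <<'E'
from h import *
s=bot.observe(); print(s['position'],s['force'],s['moment'])
E
```

```text
[0.47929441 0.19955046 0.10371797] [ 0.79275586  2.18511115 -2.10878724] [ 0.59485962 -0.23335573  0.08163832]
```

Request:
{"op": "move_arm", "data": {"series": [[[0.06,0.02,0.2],[0,0,0],0],[[0.06,0.02,0.4],[0,0,0],0],[[0.06,0.02,0.6],[0,0,0],0],[[0.06,0.02,0.8],[0,0,0],0],[[0.06,0.02,0.9],[0,0,0],0],[[0.06,0.02,0.9],[0,0,0],0]]}}

```text
clock: 13.3
position: [0.4794, 0.1999, 0.0946]
tool_rot: [-3.141, 0.0, 1.571]
force: [-0.6, -1.9, -3.4]
grip_width: 0.0187
finger_force: 68.9
```

Request:
{"op": "move_arm", "data": {"series": [[[0,0,0],[0,0,0],20],[[0,0,0],[0,0,0],40],[[0,0,0],[0,0,0],54],[[0,0,0],[0,0,0],54],[[0,0,-1],[0,0,0],54],[[0,0,-3],[0,0,0],54],[[0,0,-5],[0,0,0],54],[[0,0,-6],[0,0,0],54],[[0,2,-6],[0,0,0],54],[[0,4,-6],[0,0,0],54],[[0,6,-6],[0,0,0],54],[[0,6,-6],[0,0,0],54]]}}

```text
clock: 14.3
position: [0.5425, 0.1999, 0.1554]
tool_rot: [3.139, 0.0, 1.57]
force: [0.1, -0.3, 0.5]
grip_width: 0.0465
finger_force: 0.0
```

```bash
python3 - <<'E'
from h import *
s=bot.observe(); print(s['position'],s['force'],s['moment'])
im,d=bot.grab_frame('scene');P=cloud('scene',d)
I=im.astype(int)
def st(name,x0,x1,y0,y1,z0,z1):
    m=(P[...,0]>x0)&(P[...,0]<x1)&(P[...,1]>y0)&(P[...,1]<y1)&(P[...,2]>z0)&(P[...,2]<z1); q=P[m]
    print(name,len(q),np.round(np.percentile(q,[3,50,97],axis=0),4).tolist() if len(q) else '')
st('stubtop',.46,.5,.17,.23,.152,.168)
st('handletop',.51,.57,.17,.23,.157,.17)
st('hubtop',.455,.505,.17,.23,.118,.13)
a=cv2.resize(im[120:190,170:240],(600,600),interpolation=cv2.INTER_CUBIC); save('fit.png',a,1)
E
```

```text
[0.54248597 0.1998933  0.15544043] [ 0.13315193 -0.30332628  0.53705274] [-0.06749945 -0.00506604 -0.0298052 ]
stubtop 26 [[0.4703, 0.187, 0.1521], [0.4793, 0.1921, 0.1584], [0.4884, 0.2037, 0.1615]]
handletop 19 [[0.5326, 0.188, 0.1576], [0.5391, 0.1949, 0.162], [0.55, 0.2032, 0.1659]]
hubtop 55 [[0.4629, 0.1792, 0.1191], [0.4758, 0.1871, 0.1241], [0.5018, 0.2158, 0.1294]]
```

View pics/fit.png

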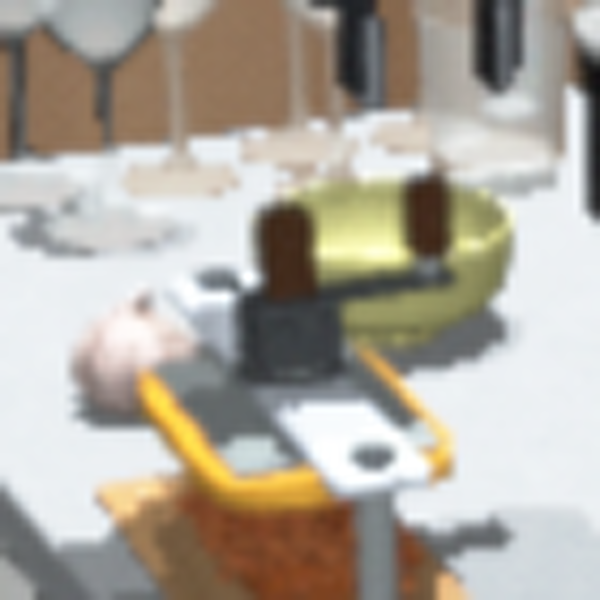

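Request:
{"op": "move_arm", "data": {"series": [[[-0.1,-0.2,1],[0,0,0],54],[[-0.1,-0.2,3],[0,0,0],54],[[-0.1,-0.2,5],[0,0,0],54],[[-0.1,-0.2,6],[0,0,0],50],[[-0.1,-0.2,6.3],[0,0,0],40],[[-0.1,-0.2,6.3],[0,0,0],30],[[-0.1,-0.2,6.3],[0,0,0],20],[[-0.1,-0.2,6.3],[0,0,0],0],[[-0.1,-0.2,6.3],[0,0,0],0],[[-0.1,-0.2,6.3],[0,0,0],0]], "squeeze": 30}}

```text
clock: 15.18
position: [0.5386, 0.1994, 0.0929]
tool_rot: [3.139, -0.001, 1.571]
force: [5.9, 1.3, 1.8]
grip_width: 0.0193
finger_force: 29.7
```

```bash
python3 - <<'E'
from h import *
s=bot.observe(); print(s['position'],s['force'],s['moment'],s['grip_width'])
E
```

```text
[0.53861306 0.1993599  0.09289017] [5.91647455 1.31218701 1.75034004] [ 0.10535327 -1.30972649  0.05010867] 0.019275662104266962
```

Request:
{"op": "move_arm", "data": {"series": [[[-0.26,0.04,0],[0,0,0],0],[[-0.52,0.03,0],[0,0,0],0],[[-1.04,-0.04,0],[0,0,0],0],[[-1.55,-0.15,0],[0,0,0],0],[[-2.05,-0.31,0],[0,0,0],0],[[-2.54,-0.51,0],[0,0,0],0],[[-3.0,-0.75,0],[0,0,0],0],[[-3.44,-1.03,0],[0,0,0],0],[[-3.86,-1.35,0],[0,0,0],0],[[-4.24,-1.71,0],[0,0,0],0],[[-4.6,-2.09,0],[0,0,0],0],[[-4.92,-2.51,0],[0,0,0],0],[[-5.2,-2.95,0],[0,0,0],0],[[-5.44,-3.41,0],[0,0,0],0],[[-5.64,-3.9,0],[0,0,0],0],[[-5.8,-4.4,0],[0,0,0],0],[[-5.91,-4.91,0],[0,0,0],0],[[-5.98,-5.43,0],[0,0,0],0],[[-6.0,-5.95,0],[0,0,0],0],[[-6.0,-5.95,0],[0,0,0],0]]}}

```text
clock: 16.85
position: [0.4776, 0.1386, 0.0925]
tool_rot: [3.141, -0.0, 1.57]
force: [0.5, -6.3, 2.3]
grip_width: 0.0193
finger_force: 29.9
```

```bash
cat > chk.py <<'E'
from h import *
s=bot.observe(); print(s['clock'],s['position'],'F',s['force'].round(1),'M',s['moment'].round(2),s['tool_rot'].round(3))
im,d=bot.grab_frame('scene');P=cloud('scene',d)
def st(name,x0,x1,y0,y1,z0,z1):
    m=(P[...,0]>x0)&(P[...,0]<x1)&(P[...,1]>y0)&(P[...,1]<y1)&(P[...,2]>z0)&(P[...,2]<z1); q=P[m]
    print(name,len(q),np.round(np.percentile(q,[3,50,97],axis=0),4).tolist() if len(q) else '')
st('stubtop',.46,.5,.17,.23,.152,.168)
st('plate',.43,.46,.14,.25,.06,.09)
E
python3 chk.py
```

```text
16.85 [0.47760141 0.13863847 0.09245886] F [ 0.5 -6.3  2.3] M [-1.26 -0.18  0.01] [ 3.141 -0.     1.57 ]
stubtop 0 
plate 127 [[0.4316, 0.1407, 0.0712], [0.4438, 0.1916, 0.0787], [0.4594, 0.245, 0.0808]]
```

Request:
{"op": "move_arm", "data": {"series": [[[-0.03,-0.3,0],[0,0,0],0],[[0.03,-0.92,0],[0,0,0],0],[[0.31,-1.95,0],[0,0,0],0],[[0.76,-2.91,0],[0,0,0],0],[[1.37,-3.78,0],[0,0,0],0],[[2.12,-4.53,0],[0,0,0],0],[[2.99,-5.14,0],[0,0,0],0],[[3.95,-5.59,0],[0,0,0],0],[[4.98,-5.87,0],[0,0,0],0],[[6.04,-5.96,0],[0,0,0],0],[[7.1,-5.87,0],[0,0,0],0],[[8.13,-5.59,0],[0,0,0],0],[[9.09,-5.14,0],[0,0,0],0],[[9.96,-4.53,0],[0,0,0],0],[[10.71,-3.78,0],[0,0,0],0],[[11.32,-2.91,0],[0,0,0],0],[[11.77,-1.95,0],[0,0,0],0],[[12.05,-0.92,0],[0,0,0],0],[[12.14,0.14,0],[0,0,0],0],[[12.14,0.14,0],[0,0,0],0]]}}

```text
clock: 18.57
position: [0.4796, 0.2596, 0.0915]
tool_rot: [-3.14, 0.002, 1.57]
force: [-0.1, -6.8, -1.6]
grip_width: 0.0191
finger_force: 30.4
```

```bash
python3 chk.py
```

```text
18.5667 [0.47959455 0.25955597 0.09145895] F [-0.1 -6.8 -1.6] M [-1.37  0.11  0.04] [-3.14e+00  2.00e-03  1.57e+00]
stubtop 28 [[0.4704, 0.1859, 0.1523], [0.4777, 0.1948, 0.1572], [0.4907, 0.2067, 0.1616]]
plate 141 [[0.4306, 0.1413, 0.0639], [0.4421, 0.1909, 0.076], [0.4593, 0.2482, 0.0788]]
```

Request:
{"op": "move_arm", "data": {"series": [[[-0.12,0.3,0],[0,0,0],0],[[-0.2,1.04,0],[0,0,0],0],[[-0.47,2.05,0],[0,0,0],0],[[-0.92,3.0,0],[0,0,0],0],[[-1.52,3.87,0],[0,0,0],0],[[-2.26,4.61,0],[0,0,0],0],[[-3.13,5.21,0],[0,0,0],0],[[-4.08,5.66,0],[0,0,0],0],[[-5.09,5.93,0],[0,0,0],0],[[-6.14,6.02,0],[0,0,0],0],[[-7.19,5.93,0],[0,0,0],0],[[-8.2,5.66,0],[0,0,0],0],[[-9.16,5.21,0],[0,0,0],0],[[-10.02,4.61,0],[0,0,0],0],[[-10.76,3.87,0],[0,0,0],0],[[-11.36,3.0,0],[0,0,0],0],[[-11.81,2.05,0],[0,0,0],0],[[-12.08,1.04,0],[0,0,0],0],[[-12.17,0,0],[0,0,0],0],[[-12.17,0,0],[0,0,0],0]]}}

```text
clock: 20.28
position: [0.4784, 0.1383, 0.0922]
tool_rot: [3.141, -0.001, 1.57]
force: [0.4, 2.5, 2.0]
grip_width: 0.0193
finger_force: 30.8
```

```bash
python3 chk.py
```

```text
20.2833 [0.47841277 0.13829452 0.09222733] F [0.4 2.5 2. ] M [ 0.5   0.05 -0.01] [ 3.141e+00 -1.000e-03  1.570e+00]
stubtop 0 
plate 135 [[0.4306, 0.142, 0.0646], [0.4431, 0.1901, 0.0737], [0.4594, 0.2465, 0.077]]
```

Request:
{"op": "move_arm", "data": {"series": [[[0.02,-0.3,0],[0,0,0],0],[[0.07,-0.97,0],[0,0,0],0],[[0.34,-1.98,0],[0,0,0],0],[[0.79,-2.94,0],[0,0,0],0],[[1.39,-3.8,0],[0,0,0],0],[[2.13,-4.54,0],[0,0,0],0],[[3.0,-5.14,0],[0,0,0],0],[[3.95,-5.59,0],[0,0,0],0],[[4.96,-5.86,0],[0,0,0],0],[[6.01,-5.95,0],[0,0,0],0],[[7.06,-5.86,0],[0,0,0],0],[[8.07,-5.59,0],[0,0,0],0],[[9.03,-5.14,0],[0,0,0],0],[[9.89,-4.54,0],[0,0,0],0],[[10.63,-3.8,0],[0,0,0],0],[[11.23,-2.94,0],[0,0,0],0],[[11.68,-1.98,0],[0,0,0],0],[[11.95,-0.97,0],[0,0,0],0],[[12.04,0.08,0],[0,0,0],0],[[12.04,0.08,0],[0,0,0],0]]}}

```text
clock: 22.0
position: [0.4815, 0.259, 0.0917]
tool_rot: [3.141, 0.001, 1.57]
force: [-0.0, 0.2, 3.2]
grip_width: 0.0191
finger_force: 30.9
```

```bash
python3 chk.py
```

```text
22.0 [0.48154842 0.25901688 0.09165947] F [-0.   0.2  3.2] M [-0.24 -0.15  0.07] [3.141e+00 1.000e-03 1.570e+00]
stubtop 26 [[0.4705, 0.187, 0.1523], [0.4801, 0.1933, 0.1579], [0.4901, 0.2083, 0.1619]]
plate 127 [[0.4316, 0.1418, 0.0631], [0.4425, 0.189, 0.0712], [0.4587, 0.245, 0.074]]
```

Request:
{"op": "move_arm", "data": {"series": [[[-0.11,0.6,0],[0,0,0],0],[[-0.2,1.2,0],[0,0,0],0],[[-0.38,1.86,0],[0,0,0],0],[[-0.83,2.82,0],[0,0,0],0],[[-1.43,3.68,0],[0,0,0],0],[[-2.17,4.42,0],[0,0,0],0],[[-3.04,5.02,0],[0,0,0],0],[[-3.99,5.47,0],[0,0,0],0],[[-5.0,5.74,0],[0,0,0],0],[[-6.05,5.83,0],[0,0,0],0],[[-7.1,5.74,0],[0,0,0],0],[[-8.11,5.47,0],[0,0,0],0],[[-9.07,5.02,0],[0,0,0],0],[[-9.93,4.42,0],[0,0,0],0],[[-10.67,3.68,0],[0,0,0],0],[[-11.27,2.82,0],[0,0,0],0],[[-11.72,1.86,0],[0,0,0],0],[[-11.99,0.85,0],[0,0,0],0],[[-12.08,-0.2,0],[0,0,0],0],[[-12.08,-0.2,0],[0,0,0],0]]}}

```text
clock: 23.72
position: [0.4756, 0.1382, 0.0918]
tool_rot: [-3.14, -0.001, 1.571]
force: [-0.6, -0.1, 4.6]
grip_width: 0.0188
finger_force: 31.1
```

```bash
python3 chk.py; python3 - <<'E'
from h import *
P=np.load('top.npz')['P'];im=np.load('top.npz')['im'].astype(int)
# base wooden board yaw & bridge long-edge yaw
m=(im.min(-1)>200)&(abs(P[...,2]-.094)<.005)&(abs(P[...,0]-.478)<.04)&(abs(P[...,1]-.198)<.12)
q=P[m][:,:2]; print(len(q)); print(np.linalg.svd(q-q.mean(0))[2][0])
# initial plate height same patch
S=np.load('scene.npz')['P']; m=(S[...,0]>.43)&(S[...,0]<.46)&(S[...,1]>.14)&(S[...,1]<.25)&(S[...,2]>.06)&(S[...,2]<.095); print(np.percentile(S[m][:,2],[50,97]))
E
```

```text
23.7167 [0.47560506 0.13815251 0.09184413] F [-0.6 -0.1  4.6] M [0.38 0.09 0.02] [-3.140e+00 -1.000e-03  1.571e+00]
stubtop 0 
plate 129 [[0.4307, 0.1414, 0.0621], [0.4433, 0.1903, 0.0688], [0.459, 0.2468, 0.0716]]
538
[0.06629456 0.9978001 ]
[0.08009847 0.09130589]
```

```bash
cat > pl.py <<'E'
from h import *
def st(P):
    m=(P[...,0]>.441)&(P[...,0]<.455)&(P[...,1]>.15)&(P[...,1]<.245)&(P[...,2]>.06)&(P[...,2]<.088)
    b=(P[...,0]>.468)&(P[...,0]<.49)&(((P[...,1]>.1)&(P[...,1]<.125))|((P[...,1]>.225)&(P[...,1]<.25)))&(abs(P[...,2]-.094)<.004)
    return round(np.median(P[m][:,2]),5),m.sum(),round(np.median(P[b][:,2]),5),b.sum()
for n in ['scene','top']:
    print(n,st(np.load(n+'.npz')['P']),[st(cloud(n,bot.grab_frame(n)[1])) for _ in range(2)])
E
python3 pl.py
```

```text
scene (np.float64(0.08094), np.int64(46), np.float64(0.09488), np.int64(23)) [(np.float64(0.06924), np.int64(45), np.float64(0.09484), np.int64(17)), (np.float64(0.0696), np.int64(44), np.float64(0.09443), np.int64(14))]
top (np.float64(0.07992), np.int64(115), np.float64(0.0934), np.int64(82)) [(np.float64(nan), np.int64(0), np.float64(0.09575), np.int64(20)), (np.float64(nan), np.int64(0), np.float64(0.0953), np.int64(21))]
  return _methods._mean(a, axis=axis, dtype=dtype,
  ret = ret.dtype.type(ret / rcount)
```

Request:
{"op": "move_arm", "data": {"series": [[[0.01,-0.1,0],[0,0,0],0],[[0.04,-0.31,0],[0,0,0],0],[[0.08,-0.62,0],[0,0,0],0],[[0.13,-0.93,0],[0,0,0],0],[[0.2,-1.23,0],[0,0,0],0],[[0.28,-1.53,0],[0,0,0],0],[[0.37,-1.82,0],[0,0,0],0],[[0.48,-2.1,0],[0,0,0],0],[[0.61,-2.38,0],[0,0,0],0],[[0.61,-2.38,0],[0,0,0],0]]}}

```text
clock: 24.8
position: [0.4544, 0.1438, 0.092]
tool_rot: [3.141, 0.001, 1.57]
force: [-0.5, -5.3, 8.0]
grip_width: 0.0192
finger_force: 31.4
```

```bash
python3 - <<'E'
from h import *
s=bot.observe();p=s['position'];print(p,s['force'].round(1),s['moment'].round(2))
v=p[:2]-[.4795,.1985];print(np.hypot(*v),np.degrees(np.arctan2(-v[1],v[0]))%360+720)
E
```

```text
[0.45437324 0.14377096 0.09200207] [-0.5 -5.3  8. ] [-0.83 -0.04  0.03]
0.060221436900306936 834.6604217584908
```

```bash
cat > arc.py <<'E'
from h import *
import sys
s=bot.observe();p=s['position'];F=s['force'];v=p[:2]-[.4795,.1985];th=np.degrees(np.arctan2(-v[1],v[0]))%360+720
o=v/np.hypot(*v); tg=np.array([o[1],-o[0]])
print('t',s['clock'],'theta',th.round(2),'r',np.hypot(*v).round(4),'Fout',(F[:2]@o).round(1),'Ftan',(F[:2]@tg).round(1),'Fz',F[2].round(1),'M',s['moment'].round(2))
r=float(sys.argv[1])
R=Ro.from_euler('xyz',s['tool_rot'])
for a in sys.argv[2:]:
    a=np.radians(float(a)); q=np.array([.4795+r*np.cos(a),.1985-r*np.sin(a)])
    print((R.inv().apply([*(q-p[:2]),0])*100).round(2)[:2].tolist(),end=' ')
E
python3 arc.py .0606 836 838.5 841 843.5 846 848.5 851
```

```text
t 24.8 theta 834.66 r 0.0602 Fout 5.0 Ftan -1.8 Fz 8.0 M [-0.83 -0.04  0.03]
[0.03, -0.14] [0.15, -0.38] [0.28, -0.61] [0.42, -0.83] [0.57, -1.05] [0.73, -1.26] [0.9, -1.46]
```

Request:
{"op": "move_arm", "data": {"series": [[[0.03,-0.14,-0.02],[0,0,0],0],[[0.15,-0.38,-0.05],[0,0,0],0],[[0.28,-0.61,-0.07],[0,0,0],0],[[0.42,-0.83,-0.07],[0,0,0],0],[[0.57,-1.05,-0.07],[0,0,0],0],[[0.73,-1.26,-0.07],[0,0,0],0],[[0.9,-1.46,-0.07],[0,0,0],0]]}}

```text
clock: 25.38
position: [0.4396, 0.1537, 0.0926]
tool_rot: [-3.141, 0.0, 1.571]
force: [3.7, -1.1, -0.7]
grip_width: 0.0189
finger_force: 30.6
```

```bash
python3 arc.py .0604 850 851 852 853 854 855 856 857
```

```text
t 25.3833 theta 851.67 r 0.06 Fout -1.6 Ftan -3.5 Fz -0.7 M [-0.32 -0.83 -0.01]
[-0.14, 0.11] [-0.08, 0.03] [-0.01, -0.05] [0.07, -0.13] [0.14, -0.2] [0.21, -0.28] [0.29, -0.35] [0.36, -0.43]
```

Request:
{"op": "move_arm", "data": {"series": [[[0.07,-0.08,0],[0,0,0],0],[[0.14,-0.16,0],[0,0,0],0],[[0.21,-0.24,0],[0,0,0],0],[[0.28,-0.31,0],[0,0,0],0]]}}

```text
clock: 25.72
position: [0.4367, 0.1563, 0.0926]
tool_rot: [3.142, 0.0, 1.571]
force: [3.4, -1.7, -1.4]
grip_width: 0.0191
finger_force: 30.5
```

```bash
python3 arc.py .0604 857 858 859 860 861 862
```

```text
t 25.7167 theta 855.39 r 0.0601 Fout -1.2 Ftan -3.6 Fz -1.4 M [-0.31 -0.8  -0.02]
[0.1, -0.14] [0.18, -0.21] [0.25, -0.28] [0.33, -0.35] [0.42, -0.42] [0.5, -0.48]
```

Request:
{"op": "move_arm", "data": {"series": [[[0.1,-0.12,0],[0,0,0],0],[[0.18,-0.2,0],[0,0,0],0],[[0.25,-0.27,0],[0,0,0],0],[[0.33,-0.34,0],[0,0,0],0]]}}

```text
clock: 26.05
position: [0.4335, 0.1598, 0.0927]
tool_rot: [3.141, -0.0, 1.571]
force: [4.9, 0.2, -2.4]
grip_width: 0.019
finger_force: 30.4
```

```bash
python3 arc.py .0604 861 862 863 864 865
```

```text
t 26.05 theta 859.92 r 0.0601 Fout -3.9 Ftan -3.0 Fz -2.4 M [ 0.05 -1.24  0.03]
[0.07, -0.1] [0.15, -0.16] [0.23, -0.23] [0.32, -0.29] [0.4, -0.35]
```

Request:
{"op": "move_arm", "data": {"series": [[[0.09,-0.06,0],[0,0,0],0],[[0.17,-0.12,0],[0,0,0],0],[[0.25,-0.18,0],[0,0,0],0],[[0.33,-0.24,0],[0,0,0],0]]}}

```text
clock: 26.38
position: [0.431, 0.163, 0.0927]
tool_rot: [3.141, 0.0, 1.571]
force: [4.6, -1.2, -3.0]
grip_width: 0.0195
finger_force: 30.5
```

```bash
python3 arc.py .0604 865 866 867 868 869 870; python3 pl.py 2>/dev/null|head -1
```

```text
t 26.3833 theta 863.79 r 0.0601 Fout -3.0 Ftan -3.7 Fz -3.0 M [-0.12 -1.23 -0.02]
[0.09, -0.1] [0.17, -0.16] [0.26, -0.22] [0.35, -0.27] [0.44, -0.33] [0.53, -0.38] scene (np.float64(0.08094), np.int64(46), np.float64(0.09488), np.int64(23)) [(np.float64(0.06878), np.int64(43), np.float64(0.09447), np.int64(12)), (np.float64(0.06881), np.int64(44), np.float64(0.09504), np.int64(11))]
```

Request:
{"op": "move_arm", "data": {"series": [[[0.09,-0.06,0.02],[0,0,0],0],[[0.17,-0.11,0.04],[0,0,0],0],[[0.26,-0.17,0.04],[0,0,0],0],[[0.35,-0.22,0.04],[0,0,0],0]]}}

```text
clock: 26.92
position: [0.4286, 0.1663, 0.0923]
tool_rot: [-3.141, 0.0, 1.57]
force: [2.1, -2.7, 3.3]
grip_width: 0.0188
finger_force: 30.9
```

```bash
python3 arc.py .0603 869 870 871 872 873 874
```

```text
t 26.9167 theta 867.69 r 0.0603 Fout -0.3 Ftan -3.4 Fz 3.3 M [-0.53 -0.6   0.03]
[0.12, -0.07] [0.21, -0.13] [0.3, -0.18] [0.39, -0.23] [0.48, -0.28] [0.58, -0.33]
```

Request:
{"op": "move_arm", "data": {"series": [[[0.12,-0.07,-0.01],[0,0,0],0],[[0.21,-0.13,-0.02],[0,0,0],0],[[0.3,-0.18,-0.02],[0,0,0],0],[[0.39,-0.23,-0.02],[0,0,0],0],[[0.48,-0.28,-0.02],[0,0,0],0]]}}

```text
clock: 27.33
position: [0.4258, 0.1713, 0.0924]
tool_rot: [-3.141, 0.0, 1.571]
force: [1.0, -3.1, 1.0]
grip_width: 0.019
finger_force: 30.7
```

```bash
python3 arc.py .0603 874 876 879 882 885 889 893 897 901 905 909 913 917 921 925 928 930
```

```text
t 27.3333 theta 873.09 r 0.0602 Fout 0.5 Ftan -3.2 Fz 1.0 M [-0.53 -0.65 -0.03]
[0.08, -0.05] [0.27, -0.14] [0.56, -0.26] [0.86, -0.37] [1.16, -0.46] [1.57, -0.55] [1.99, -0.62] [2.41, -0.65] [2.83, -0.66] [3.25, -0.64] [3.67, -0.59] [4.08, -0.51] [4.49, -0.4] [4.89, -0.26] [5.27, -0.1] [5.56, 0.04] [5.74, 0.15]
```

Request:
{"op": "move_arm", "data": {"series": [[[0.1,-0.05,0],[0,0,0],0],[[0.27,-0.14,0],[0,0,0],0],[[0.56,-0.26,0],[0,0,0],0],[[0.86,-0.37,0],[0,0,0],0],[[1.16,-0.46,0],[0,0,0],0],[[1.57,-0.55,0],[0,0,0],0],[[1.99,-0.62,0],[0,0,0],0],[[2.41,-0.65,0],[0,0,0],0],[[2.83,-0.66,0],[0,0,0],0],[[3.25,-0.64,0],[0,0,0],0],[[3.67,-0.59,0],[0,0,0],0],[[4.08,-0.51,0],[0,0,0],0],[[4.49,-0.4,0],[0,0,0],0],[[4.89,-0.26,0],[0,0,0],0],[[5.27,-0.1,0],[0,0,0],0],[[5.56,0.04,0],[0,0,0],0],[[5.74,0.15,0],[0,0,0],0]]}}

```text
clock: 28.75
position: [0.4274, 0.229, 0.0923]
tool_rot: [-3.141, 0.0, 1.571]
force: [-0.7, -3.4, -0.6]
grip_width: 0.0193
finger_force: 30.7
```

```bash
python3 arc.py .0603 932 934 936 938 939 940 941; python3 pl.py 2>/dev/null|head -1
```

```text
t 28.75 theta 930.33 r 0.0603 Fout -1.1 Ftan -3.3 Fz -0.6 M [-0.86  0.07 -0.02]
[0.15, 0.09] [0.33, 0.21] [0.5, 0.33] [0.67, 0.45] [0.75, 0.52] [0.83, 0.59] [0.91, 0.66] scene (np.float64(0.08094), np.int64(46), np.float64(0.09488), np.int64(23)) [(np.float64(0.06768), np.int64(49), np.float64(0.09459), np.int64(15)), (np.float64(0.06764), np.int64(48), np.float64(0.09469), np.int64(15))]
```

Request:
{"op": "move_arm", "data": {"series": [[[0.08,0.04,0],[0,0,0],0],[[0.15,0.09,0],[0,0,0],0],[[0.24,0.15,0],[0,0,0],0],[[0.33,0.21,0],[0,0,0],0],[[0.42,0.27,0],[0,0,0],0],[[0.5,0.33,0],[0,0,0],0]]}}

```text
clock: 29.45
position: [0.4307, 0.2337, 0.0924]
tool_rot: [-3.141, -0.0, 1.571]
force: [-2.6, -2.7, 0.3]
grip_width: 0.0188
finger_force: 30.7
```

```bash
python3 arc.py .0603 937 938 939 940 941
```

```text
t 29.45 theta 935.81 r 0.0602 Fout 0.5 Ftan -3.8 Fz 0.3 M [-0.58  0.5  -0.01]
[0.1, 0.07] [0.19, 0.13] [0.27, 0.2] [0.35, 0.26] [0.43, 0.33]
```

Request:
{"op": "move_arm", "data": {"series": [[[0.1,0.07,0],[0,0,0],0],[[0.19,0.13,0],[0,0,0],0],[[0.27,0.2,0],[0,0,0],0]]}}

```text
clock: 29.7
position: [0.4327, 0.2364, 0.0924]
tool_rot: [-3.141, 0.0, 1.571]
force: [-2.5, -2.4, -0.5]
grip_width: 0.0188
finger_force: 30.7
```

```bash
python3 arc.py .0603 940 941 942 943 944
```

```text
t 29.7 theta 939.05 r 0.0602 Fout 0.4 Ftan -3.5 Fz -0.5 M [-0.53  0.57  0.  ]
[0.08, 0.06] [0.16, 0.13] [0.24, 0.2] [0.32, 0.27] [0.4, 0.34]
```

Request:
{"op": "move_arm", "data": {"series": [[[0.08,0.06,0],[0,0,0],0],[[0.16,0.13,0],[0,0,0],0],[[0.24,0.2,0],[0,0,0],0]]}}

```text
clock: 29.95
position: [0.4348, 0.2388, 0.0924]
tool_rot: [-3.141, -0.0, 1.571]
force: [-3.1, -1.3, -0.1]
grip_width: 0.0188
finger_force: 30.7
```

```bash
python3 arc.py .0603 943 944 945 946 947
```

```text
t 29.95 theta 942.04 r 0.0602 Fout 1.5 Ftan -3.0 Fz -0.1 M [-0.51  0.57  0.04]
[0.08, 0.06] [0.16, 0.13] [0.23, 0.21] [0.31, 0.28] [0.38, 0.36]
```

Request:
{"op": "move_arm", "data": {"series": [[[0.08,0.06,0],[0,0,0],0],[[0.16,0.13,0],[0,0,0],0],[[0.23,0.21,0],[0,0,0],0]]}}

```text
clock: 30.2
position: [0.4369, 0.2411, 0.0924]
tool_rot: [-3.142, 0.0, 1.571]
force: [-2.4, -2.8, 0.1]
grip_width: 0.0192
finger_force: 30.6
```

```bash
python3 arc.py .0603 946 947 948 949 950
```

```text
t 30.2 theta 944.99 r 0.0602 Fout -0.3 Ftan -3.7 Fz 0.1 M [-0.54  0.55 -0.02]
[0.08, 0.07] [0.15, 0.15] [0.22, 0.22] [0.29, 0.3] [0.36, 0.38]
```

Request:
{"op": "move_arm", "data": {"series": [[[0.08,0.07,0],[0,0,0],0],[[0.15,0.15,0],[0,0,0],0],[[0.22,0.22,0],[0,0,0],0]]}}

```text
clock: 30.45
position: [0.4392, 0.2433, 0.0924]
tool_rot: [3.142, 0.0, 1.571]
force: [-1.6, -3.2, -0.7]
grip_width: 0.019
finger_force: 30.6
```

```bash
python3 arc.py .0603 949 950 951 952
```

```text
t 30.45 theta 947.96 r 0.0603 Fout -1.3 Ftan -3.3 Fz -0.7 M [-0.74  0.38 -0.02]
[0.08, 0.08] [0.14, 0.16] [0.21, 0.24] [0.28, 0.32]
```

Request:
{"op": "move_arm", "data": {"series": [[[0.07,0.08,0],[0,0,0],0],[[0.14,0.16,0],[0,0,0],0],[[0.2,0.24,0],[0,0,0],0]]}}

```text
clock: 30.7
position: [0.4416, 0.2452, 0.0924]
tool_rot: [-3.142, 0.0, 1.571]
force: [-1.0, -2.5, -0.8]
grip_width: 0.0193
finger_force: 30.6
```

```bash
python3 arc.py .0603 952 953 954 955;python3 pl.py 2>/dev/null|head -1
```

```text
t 30.7 theta 950.94 r 0.0602 Fout -1.3 Ftan -2.3 Fz -0.8 M [-0.58  0.5  -0.04]
[0.08, 0.08] [0.14, 0.16] [0.2, 0.25] [0.26, 0.33] scene (np.float64(0.08094), np.int64(46), np.float64(0.09488), np.int64(23)) [(np.float64(0.06754), np.int64(50), np.float64(0.09406), np.int64(12)), (np.float64(0.06722), np.int64(48), np.float64(0.09481), np.int64(12))]
```

Request:
{"op": "move_arm", "data": {"series": [[[0.06,0.08,0],[0,0,0],0],[[0.12,0.16,0],[0,0,0],0],[[0.18,0.24,0],[0,0,0],0]]}}

```text
clock: 31.15
position: [0.4439, 0.247, 0.0924]
tool_rot: [-3.141, 0.0, 1.571]
force: [-1.5, -3.1, -1.4]
grip_width: 0.0191
finger_force: 30.6
```

```bash
python3 arc.py .0603 955 956 957 958
```

```text
t 31.15 theta 953.72 r 0.0602 Fout -1.6 Ftan -3.1 Fz -1.4 M [-0.65  0.49  0.05]
[0.09, 0.1] [0.15, 0.19] [0.2, 0.28] [0.26, 0.37]
```

Request:
{"op": "move_arm", "data": {"series": [[[0.06,0.09,0],[0,0,0],0],[[0.12,0.17,0],[0,0,0],0],[[0.17,0.26,0],[0,0,0],0]]}}

```text
clock: 31.4
position: [0.4465, 0.2488, 0.0924]
tool_rot: [-3.141, -0.0, 1.571]
force: [-2.7, -2.0, -1.0]
grip_width: 0.0192
finger_force: 30.6
```

```bash
python3 arc.py .0603 958 959 960 961
```

```text
t 31.4 theta 956.71 r 0.0602 Fout -0.2 Ftan -3.4 Fz -1.0 M [-0.43  0.64  0.01]
[0.08, 0.11] [0.14, 0.2] [0.19, 0.29] [0.25, 0.38]
```

Request:
{"op": "move_arm", "data": {"series": [[[0.06,0.09,0],[0,0,0],0],[[0.11,0.18,0],[0,0,0],0],[[0.16,0.27,0],[0,0,0],0]]}}

```text
clock: 31.65
position: [0.4483, 0.2501, 0.0922]
tool_rot: [-3.14, 0.0, 1.571]
force: [-9.1, -3.3, 1.7]
grip_width: 0.019
finger_force: 31.0
```

```bash
python3 arc.py .0603 961 962 963 964
```

```text
t 31.65 theta 958.82 r 0.0603 Fout 1.9 Ftan -9.5 Fz 1.7 M [-1.01  2.22  0.04]
[0.11, 0.2] [0.16, 0.29] [0.21, 0.38] [0.26, 0.48]
```

Request:
{"op": "move_arm", "data": {"series": [[[0.02,0.03,0],[0,0,0],0],[[0.02,0.03,0],[0,0,0],0],[[0.02,0.03,0],[0,0,0],0]]}}

```text
clock: 31.9
position: [0.4483, 0.2502, 0.0922]
tool_rot: [-3.139, 0.001, 1.571]
force: [-8.8, -4.1, 2.1]
grip_width: 0.0194
finger_force: 31.1
```

```bash
python3 arc.py .0603 959; python3 pl.py 2>/dev/null|head -1
```

```text
t 31.9 theta 958.91 r 0.0604 Fout 1.0 Ftan -9.7 Fz 2.1 M [-0.99  2.03  0.02]
[-0.0, 0.01] scene (np.float64(0.08094), np.int64(46), np.float64(0.09488), np.int64(23)) [(np.float64(0.0675), np.int64(43), np.float64(0.09443), np.int64(12)), (np.float64(0.06743), np.int64(50), np.float64(0.0947), np.int64(11))]
```

Request:
{"op": "move_arm", "data": {"series": [[[0.02,0.04,0],[0,0,0],0],[[0.02,0.04,0],[0,0,0],0],[[0.02,0.04,0],[0,0,0],0]]}}

```text
clock: 32.35
position: [0.4486, 0.2504, 0.0921]
tool_rot: [-3.139, 0.001, 1.571]
force: [-9.5, -4.7, 2.8]
grip_width: 0.0189
finger_force: 31.2
```

```bash
python3 arc.py .0603 959
```

```text
t 32.35 theta 959.18 r 0.0604 Fout 0.9 Ftan -10.6 Fz 2.8 M [-1.06  2.23  0.01]
[-0.02, -0.01]
```

Request:
{"op": "move_arm", "data": {"series": [[[-0.03,-0.06,0],[0,0,0],0],[[-0.03,-0.06,0],[0,0,0],20],[[-0.03,-0.06,0],[0,0,0],35],[[-0.03,-0.06,0],[0,0,0],54],[[-0.03,-0.06,0],[0,0,0],54],[[-0.03,-0.06,-0.5],[0,0,0],54],[[-0.03,-0.06,-1.5],[0,0,0],54],[[-0.03,-0.06,-3],[0,0,0],54],[[-0.03,-0.06,-5],[0,0,0],54],[[-0.03,-0.06,-7],[0,0,0],54],[[-0.03,-0.06,-9],[0,0,0],54],[[-0.03,-0.06,-11],[0,0,0],54],[[-0.03,-0.06,-11],[0,0,0],54],[[-0.03,-0.06,-11],[0,0,0],54]]}}

```text
clock: 33.52
position: [0.4497, 0.2508, 0.2038]
tool_rot: [3.14, -0.002, 1.571]
force: [-0.1, 0.2, -0.9]
grip_width: 0.046
finger_force: 0.0
```

```bash
python3 arc.py .0603 959; python3 chk.py; python3 pl.py 2>/dev/null|head -1; python3 - <<'E'
from h import *
im,d=bot.grab_frame('scene')
save('end.png',cv2.resize(im[120:190,170:240],(600,600),interpolation=cv2.INTER_CUBIC),1)
E
```

```text
t 33.5167 theta 960.33 r 0.0602 Fout 0.3 Ftan 0.0 Fz -0.9 M [ 0.04 -0.03  0.03]
[-0.06, -0.13] 33.5167 [0.44970743 0.25080213 0.20377175] F [-0.1  0.2 -0.9] M [ 0.04 -0.03  0.03] [ 3.140e+00 -2.000e-03  1.571e+00]
stubtop 28 [[0.4685, 0.1853, 0.1523], [0.4778, 0.1942, 0.1577], [0.4911, 0.2086, 0.1613]]
plate 118 [[0.432, 0.1417, 0.0606], [0.4432, 0.1904, 0.0667], [0.4586, 0.2423, 0.0695]]
scene (np.float64(0.08094), np.int64(46), np.float64(0.09488), np.int64(23)) [(np.float64(0.06765), np.int64(46), np.float64(0.09464), np.int64(12)), (np.float64(0.06713), np.int64(46), np.float64(0.09499), np.int64(16))]
```

View pics/end.png

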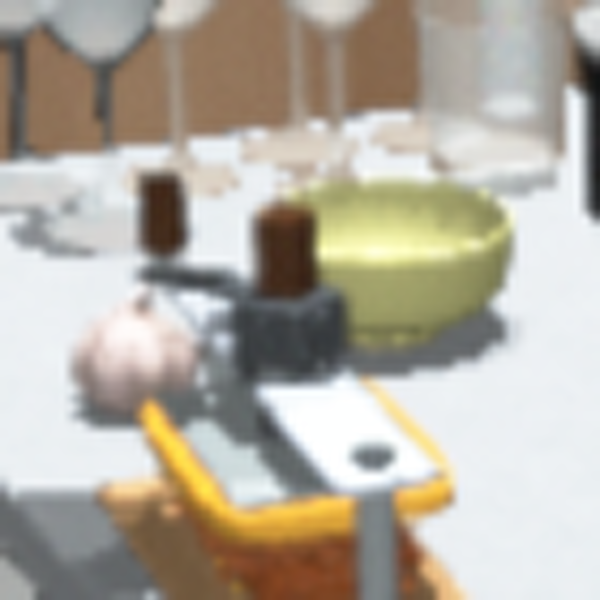

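The picture shows the crank seated upright on the shaft (stub around 285,250; handle around 160,215). The gripper is clear of it and the bystanders haven't moved.

```bash
python3 -c "
from workcell import bot
print(bot.job_done())"
```

```text
the job is handed in; nothing more can be done
None
```

The crank is on the shaft and wound about 2.65 turns clockwise to the stop. It was drawn tight at about 10.6 N at the handle, then released, and the plate measures about 67 mm (lid shut). The job is handed in at about 34 s, but the hand-in call returned no verdict.

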